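# Index the lamp turntable with its ratchet lever

## Robot

A 6-joint arm with a two-finger parallel gripper is mounted at the origin on the work surface. World frame = base frame: x ahead of the robot, y to its left, z up, the work surface at z = 0. Lengths are in m, angles in degrees, forces in N, time in s.
With the tool pointing down it reaches from about 0.4 to 0.825 m from the base axis. Payload 7 kg.
Tool frame: the origin (TCP) lies at the centre of the arm's flange, where the gripper is bolted on; the fingertips stand 178 mm ahead of it and the grasp point (between the pads) lies 159 mm ahead of it; x points along the fingers, y is the direction in which the jaws open and shut, and the axes are right-handed (so a half turn about x gives the same grasp; the last joint's range is limited). The gripper opens to 88 mm and grips with 3 to 60 N. Pads are 19 mm wide; open, the fingers measure 130 mm over their backs; the gripper's body (78 mm by 193 mm) begins 47 mm behind the grasp point.
Start: joints at [87.267, 20.546, 0.682, 0, -70.136, -16.507], TCP at [0.222, 0.637, 0.405] pointing down, gripper open.
Joint ranges: [-176.03, 176.03], [-82.01, 121.73], [-58.28, 71.71], [-173.87, 95.51], [-174.79, -0.11], [-173.66, 173.66]. Speed limits (degrees/s): [136.94, 136.94, 172.46, 180, 180, 180].

## Interface

Orientations are given as [roll, pitch, yaw] about the fixed x, y, z axes, in that order (R = Rz(yaw) Ry(pitch) Rx(roll)).
In Python, from plant import ctrl gives the robot as it stands. The module is installed in compiled form; this text tells all that it offers.
- The arm moves only by the shell command python3 -m inch 'ROWS'. ROWS is JSON, one flat list of numbers, 7 for each row, row after row: the shift along the tool's x, y, z in m, then the turn, a rotation vector about the tool's x, y, z in degrees, then the finger opening in m, from 0 to 0.0876. In form: [dx, dy, dz, rx, ry, rz, hand, dx, dy, dz, rx, ry, rz, hand, ...]. A call has 1 to 20 rows; each row shifts and turns the pose as measured when the row begins, along the tool's axes as they then stand; what a row does not reach is not made up. A row lasts 1/8 s, in which the tool goes at most 62.5 mm and 10.7 degrees, less where a joint would pass 70% of its speed; a pose out of reach is approached as far as the arm can. A call with a gripper value outside its range is refused whole. The fingers move at their own pace and stop on an object; the grip force is fixed at half the most. Time passes only in rows, so rows that do not move let the fingers close. It gives the time, the measured TCP pose, the force and the opening at its end, in the units of the state.
- ctrl.get_obs(): the state, without advancing time (a new reading comes with each control period).
- ctrl.snapshot(name): name is "scene" or "top"; returns a dict with "color" (400x640x3 uint8, red, green, blue), "depth" (400x640 float32, m along the optical axis (not along the pixel's ray), 0 where there is no reading), "K" (3x3 intrinsics, pixels), "position" and "attitude" of the camera in the world. Camera axes: x right, y up, looking along -z (the intrinsics and any distortion apply to the point x, -y, -z); pixel columns grow to the right and rows downward; lengths in m; the calibration is good to about 2 mm. A picture is of the moment at which its call begins.
- ctrl.close_job(): hands the job in, once; it reports no verdict.
The state is a dict: "clock": time; "joint_pos": joint angles; "qvel": joint speeds; "tau": joint torques, N m; "tool_pos": TCP position; "orientation": TCP orientation; "force": force on the tool from outside, world axes, zero at the start; "moment": the same for the moment, N m; "opening": finger opening in m.
Only numpy, scipy, OpenCV 4.12 (cv2) and the standard library are available. Lean on these libraries where they do the work, as an engineer would, in place of code of your own. Each camera call takes 0.05 s, during which the arm holds its last target.

## Task

On the bench of this car-parts store a ratchet turntable carries three small red lamps. Work its hand lever to and fro, full strokes, until the round domed lamp stands under the tip of the steel pointer, then leave the lever swung fully back at its rest stop and let go. Move the lamp only by the lever: do not push on the turntable or the lamp itself.

Things in the scene. Friction and masses are not known exactly. Their poses are not given: they have to be found in the camera images.
- turntable: round ratchet wheel, black deck 232 mm across, 12 saw teeth on its rim (264 mm), flat on a fixed grey stand that may be turned on the bench. Origin: on its vertical axle (also the lever's), at bench level; deck 48 mm higher. Turns only counter-clockwise seen from above, a notch = 30 degrees; a pawl stops it turning back. 12 ringed seats on a 92 mm radius, one per notch
- lever (a joint): hand lever, rad: 0 = fully back (clockwise from above) at its rest stop; 0.873 = fully forward (counter-clockwise). Its pawl catches at 0.175, so a stroke from below 0.12 to above 0.75 carries the wheel one notch (plus up to 10 degrees, taken back on the return); the return slips over the teeth. Stays where left; starts at 0 to 0.7. Needs 2 to 8 N at the grip
- lever_grip (a point): middle of the lever's black upright round grip, 20 mm thick, top 25 mm above this point, free for 60 mm below it; 215 mm from the axle, 110 mm above the bench. The lever is a flat steel bar under the wheel that comes out on the robot's side; take the grip from above and lead it along an arc about the axle
- lamp_round: round lamp: red dome on a black disc, 38 mm across, 29 mm tall, standing loose on one seat of the deck; origin: centre of its underside. Starts 2, 3 or 4 notches (clockwise) before the pointer. The other two lamps, of the same red and black, are square (32 mm) and oblong (44 x 20 mm)
- pointer_tip (a point): tip of the flat steel pointer on a post at the stand's side away from the lever, 106 mm above the bench and 58 mm above the deck, straight above the seat circle; lamps pass under it
Not all that is in view belongs to the job. Leave any green look-alike of the lamp_round alone.

How it is judged (in metres and radians):
At the end, for the whole second after the job is handed in: The round lamp stands upright and still on the deck with its centre within 20 mm (seen from above) of the pointer's tip, and the lever is released within 0.2 rad (11 degrees) of its rest stop (horizontal distance between lamp_round and pointer_tip below 0.02 m and angle between lamp_round's own z axis and vertical below 0.17 rad and height (world z) of lamp_round above 0.04 m and value of joint lever below 0.2 rad and linear speed of lamp_round below 0.02 m/s); the robot touches nothing.
It fails at once if the robot pushes on the turntable itself (more than 2 N) (contact force between any of the fingers, the arm and turntable above 2 N).
It fails at once if the robot pushes on the round lamp (more than 1 N) (contact force between any of the fingers, the arm and lamp_round above 1 N).
It also fails if it takes over 59 s, if anything falls off the work surface, if the arm or the gripper's body presses on something with over 40 N, if the wrist force passes 120 N, or if a joint passes its speed limit or range.

## Working session

There is one attempt and no reset: what is moved stays moved. The work goes in short steps, Python scripts to look and compute and a shell command to move; the robot and the scene stay as the last step left them, time stands still between calls to the robot, and variables do not carry over. Pictures are saved under pics/ and viewed, and the job is handed in when it is done.

```bash
mkdir -p pics; cat > h.py <<'E'
import numpy as np,cv2
from plant import ctrl
def snap(n,f):
    s=ctrl.snapshot(n); np.savez('pics/'+f+'.npz',**s); cv2.imwrite('pics/'+f+'.png',cv2.cvtColor(s['color'],cv2.COLOR_RGB2BGR)); return s
E
python3 - <<'E'
from h import *
print(ctrl.get_obs())
for n in('scene','top'):
    s=snap(n,n+'0'); print(n,s['K'],s['position'],s['attitude'],[k for k in s])
E
```

```text
{'clock': 0.0, 'joint_pos': array([ 8.72685862e+01,  2.05912659e+01,  6.32735860e-01, -2.11134702e-02,
       -7.01347071e+01, -1.65046519e+01]), 'qvel': array([-0.07303742, -0.11981674,  0.00773298, -0.01367618,  0.00627952,
        0.0010484 ]), 'tau': array([-3.15200650e-04, -5.82704079e+01,  2.93067098e+01,  6.99781626e+00,
        6.93427603e-03, -1.61124613e-04]), 'tool_pos': array([0.22234454, 0.63711695, 0.40371334]), 'orientation': array([  94.4887916 ,   89.90467303, -104.75446483]), 'force': array([-0.21838516,  0.88068703,  0.80044757]), 'moment': array([-0.02502226, -0.0251785 , -0.01024774]), 'opening': 0.08743526045286687}
scene [[398.23870236   0.         321.20112891]
 [  0.         398.23870236 205.38795395]
 [  0.           0.           1.        ]] [0.87309594 0.3534833  0.63274067] [ 39.25432117   0.85389768 144.50790096] ['color', 'depth', 'K', 'position', 'attitude']
top [[507.76936575   0.         321.24728359]
 [  0.         507.76936575 198.53933282]
 [  0.           0.           1.        ]] [0.50199984 0.01780945 0.9228881 ] [  8.45826259  -1.27094283 -89.57139976] ['color', 'depth', 'K', 'position', 'attitude']
```

View pics/scene0.png

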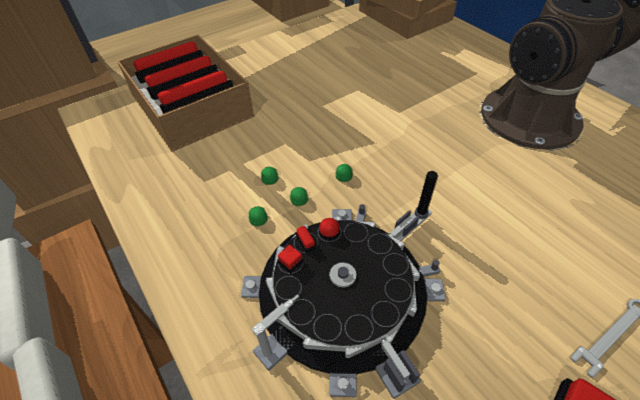

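View pics/top0.png

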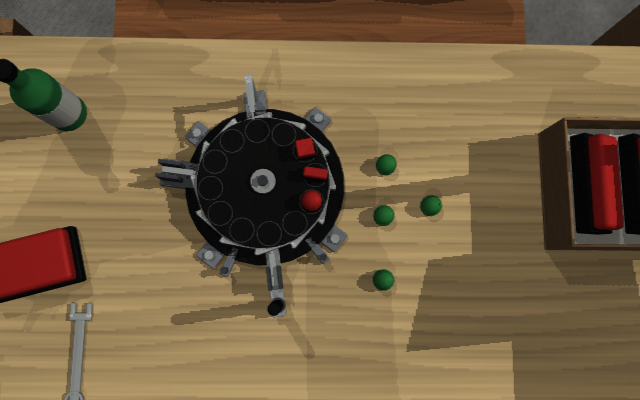

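The top view shows the axle hub near (262,181), the round lamp at (312,200), the pointer tip near (253,115) and the grip at (277,306). In the scene view the round lamp is at (329,228), the pointer tip at about (296,298) and the grip top at (431,175). I'll enlarge both for accurate pixels.

```bash
python3 - <<'E'
import cv2
a=cv2.imread('pics/top0.png')[65:325,150:350]; b=cv2.imread('pics/scene0.png')[160:400,235:455]
for n,i in(('ta',a[:150]),('tb',a[140:]),):
    cv2.imwrite(f'pics/{n}.png',cv2.resize(i,None,fx=4,fy=4,interpolation=cv2.INTER_CUBIC)[:600])
cv2.imwrite('pics/sb.png',cv2.resize(b,None,fx=2.5,fy=2.5,interpolation=cv2.INTER_CUBIC))
E
```

```text
(no output)
```

View pics/ta.png

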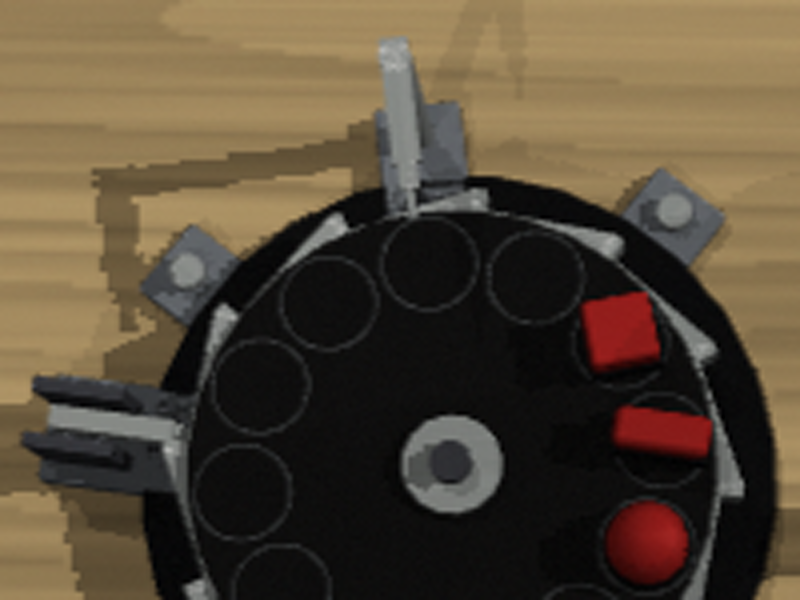

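View pics/tb.png

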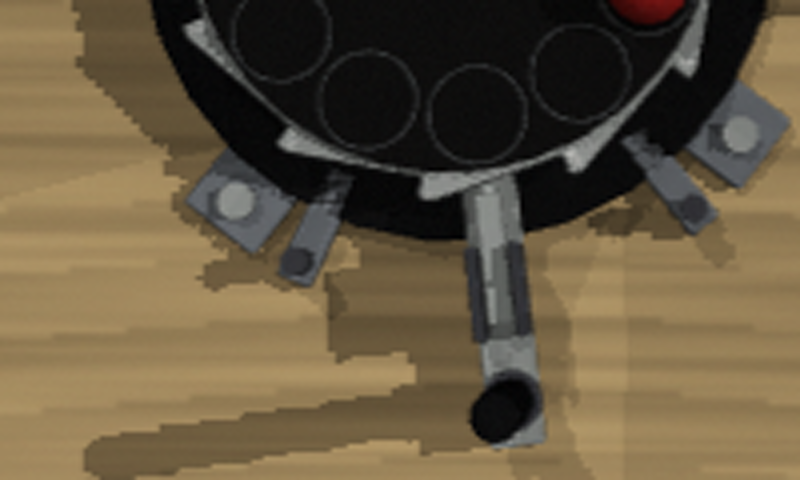

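View pics/sb.png

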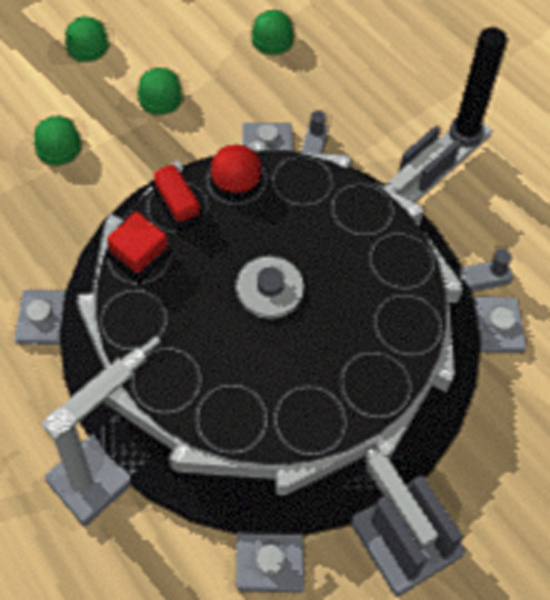

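```bash
cat >> h.py <<'E'
from scipy.spatial.transform import Rotation as R
def ray(s,u,v):
    K=s['K']; d=np.array([(u-K[0,2])/K[0,0],-(v-K[1,2])/K[1,1],-1.])
    return s['position'],R.from_euler('xyz',s['attitude'],degrees=True).as_matrix()@d
def plane(s,u,v,z):
    o,d=ray(s,u,v); return o+d*(z-o[2])/d[2]
def tri(a,pa,b,pb):
    o1,d1=ray(a,*pa);o2,d2=ray(b,*pb)
    t=np.linalg.lstsq(np.c_[d1,-d2],o2-o1,rcond=None)[0]
    p,q=o1+t[0]*d1,o2+t[1]*d2; return (p+q)/2,np.linalg.norm(p-q)
def load(f): return dict(np.load('pics/'+f+'.npz'))
def red(s):
    h=cv2.cvtColor(s['color'],cv2.COLOR_RGB2HSV); m=((h[...,1]>150)&(h[...,2]>60)&((h[...,0]<8)|(h[...,0]>172))).astype('uint8')
    n,l,st,c=cv2.connectedComponentsWithStats(m); return [(c[i].round(1),st[i,4]) for i in range(1,n) if 30<st[i,4]<1000]
E
cat > m.py <<'E'
from h import *
t,s=load('top0'),load('scene0')
tc=lambda x,y:((x+.5)/4-.5+150,(y+.5)/4-.5+65)
tb=lambda x,y:((x+.5)/4-.5+150,(y+.5)/4-.5+205)
sc=lambda x,y:((x+.5)/2.5-.5+235,(y+.5)/2.5-.5+160)
np.set_printoptions(precision=4,suppress=True)
for n,a,b in(('tip',tc(412,214),sc(157,340)),('griptop',tb(495,416),sc(492,37)),('hubpin',tc(451,461),sc(271,281)),('round',tc(648,543),sc(236,170))):
    print(n,tri(t,a,s,b), 'depthz top',t['depth'][int(round(a[1])),int(round(a[0]))])
# seats on deck: ellipse centers in top
pts=[(429,264),(535,278),(330,303),(262,386),(243,492)]
P=[plane(t,*tc(*p),.048)[:2] for p in pts]+[plane(t,*tb(*p),.048)[:2] for p in[(282,33),(367,100),(477,114),(580,73)]]
P=np.array(P); A=np.c_[2*P,np.ones(len(P))]; r=np.linalg.lstsq(A,(P**2).sum(1),rcond=None)[0]
c=r[:2];print('axle',c,'R',np.sqrt(r[2]+c@c)); 
print('seat ang',np.degrees(np.arctan2(*(P-c).T[::-1])))
print(red(t),red(s))
for n,p in(('tip',tri(t,tc(412,214),s,sc(157,340))[0]),('grip',tri(t,tb(495,416),s,sc(492,37))[0]),('round',plane(t,*tc(648,543),.065))):
    d=p[:2]-c;print(n,p,np.hypot(*d),np.degrees(np.arctan2(d[1],d[0])))
for n,x in(('stopL',(297,261)),('stopR',(692,208))):
    d=plane(t,*tb(*x),.03)[:2]-c;print(n,np.hypot(*d),np.degrees(np.arctan2(d[1],d[0])))
E
python3 m.py
```

```text
tip (array([0.756 , 0.1158, 0.1086]), np.float64(0.001617760655153777)) depthz top 0.8432616
griptop (array([0.4495, 0.0729, 0.1334]), np.float64(0.0004466809298149954)) depthz top 0.77230835
hubpin (array([0.6614, 0.1021, 0.0593]), np.float64(0.0017878662516722964)) depthz top 0.8741459
round (array([0.6268, 0.0165, 0.0594]), np.float64(0.001183929954227314)) depthz top 0.85462093
axle [0.6618 0.1014] R 0.09176736160222206
seat ang [   8.1403  -21.7523   37.6997   67.6256   97.7492  127.8882  157.6162
 -172.2556 -142.157 ]
[(array([304.6, 146.8]), np.int32(287)), (array([315.4, 172.2]), np.int32(234)), (array([311.8, 199.6]), np.int32(297))] [(array([164.4,  55.4]), np.int32(733)), (array([177.3,  70.5]), np.int32(815)), (array([191.6,  86.9]), np.int32(942)), (array([328.8, 227.1]), np.int32(311)), (array([305.1, 236.8]), np.int32(249)), (array([289.5, 256.3]), np.int32(364)), (array([584.9, 391.6]), np.int32(653))]
tip [0.756  0.1158 0.1086] 0.09531764932193497 8.704389270864779
grip [0.4495 0.0729 0.1334] 0.21422545894589862 -172.3467795018822
round [0.6264 0.0161 0.065 ] 0.09231022248666192 -112.53261436816851
stopL 0.16713612084445056 156.8948885445549
stopR 0.16706589371484154 -140.8037168020051
```

```bash
cat > st.py <<'E'
from h import *
np.set_printoptions(precision=4,suppress=True)
o=ctrl.get_obs(); M=R.from_euler('xyz',o['orientation'],degrees=True).as_matrix()
C=np.array([.6618,.1014]); d=o['tool_pos'][:2]+M[:2,0]*.159-C
print('t',o['clock'],'tcp',o['tool_pos'],'F',o['force'],'open',round(o['opening'],4)); print(M); print('grasp r',np.hypot(*d),'ang',np.degrees(np.arctan2(d[1],d[0]))%360-360,'j',o['joint_pos'])
for sg in(1,-1):
    T=np.array([[0,0,0],[0,sg,0],[-1,0,0]],float).T; T=np.c_[[0,0,-1],[0,sg,0],np.cross([0,0,-1],[0,sg,0])]
    print('turn',sg,np.degrees(R.from_matrix(M.T@T).as_rotvec()))
print('to griptop xy, tool axes',M.T@(np.array([.4495,.0729,.4])-o['tool_pos']))
E
python3 st.py
```

```text
t 0.1 tcp [0.2224 0.6371 0.4038] F [-1.0981  0.7468 -0.0458] open 0.088
[[-0.0004 -0.3296 -0.9441]
 [-0.0014 -0.9441  0.3296]
 [-1.      0.0015 -0.0001]]
grasp r 0.6927636997763317 ang -230.62546808581624 j [ 87.2667  20.588    0.64    -0.018  -70.135  -16.5066]
turn 1 [160.7539  -0.1202  -0.0098]
turn -1 [-19.2461   0.0069  -0.0849]
to griptop xy, tool axes [ 0.0045  0.4578 -0.4004]
```

```bash
python3 -m inch '[0,0.01,0,-9.6,0,0,0.0876, 0,0.02,0,-9.6,0,0,0.0876, 0,0.035,-0.014,0,0,0,0.0876, 0,0.035,-0.014,0,0,0,0.0876, 0,0.035,-0.014,0,0,0,0.0876, 0,0.035,-0.014,0,0,0,0.0876, 0,0.035,-0.014,0,0,0,0.0876, 0,0.035,-0.014,0,0,0,0.0876, 0,0.035,-0.014,0,0,0,0.0876, 0,0.035,-0.014,0,0,0,0.0876, 0,0.035,-0.014,0,0,0,0.0876, 0,0.035,-0.014,0,0,0,0.0876]'; python3 st.py
```

```text
clock: 1.6
tool_pos: [0.3611, 0.2481, 0.4007]
orientation: [71.9, 89.4, -107.3]
force: [0.9, -0.1, 0.9]
opening: 0.0875
t 1.6 tcp [0.3611 0.2481 0.4007] F [ 0.9041 -0.1437  0.9055] open 0.0875
[[-0.0031  0.0138 -0.9999]
 [-0.0099 -0.9999 -0.0138]
 [-0.9999  0.0099  0.0032]]
grasp r 0.33433064616131436 ang -205.72150741789363 j [ 60.5178  -2.1781 -27.7009   0.1387 -65.0593  30.2139]
turn 1 [-179.2068    0.8874    0.283 ]
turn -1 [ 0.7908  0.1809 -0.5674]
to griptop xy, tool axes [ 0.0022  0.1764 -0.086 ]
```

```bash
python3 -m inch '[0,0.03,-0.015,0.4,0.1,-0.3,0.0876, 0,0.03,-0.015,0.4,0.1,-0.3,0.0876, 0,0.03,-0.015,0,0,0,0.0876, 0,0.03,-0.015,0,0,0,0.0876, 0,0.03,-0.014,0,0,0,0.0876, 0,0.02,-0.01,0,0,0,0.0876, 0,0,0,0,0,0,0.0876]'; python3 st.py
```

```text
clock: 2.48
tool_pos: [0.4469, 0.0696, 0.3999]
orientation: [-18.0, 89.9, 161.8]
force: [-1.1, -0.8, 0.0]
opening: 0.0878
t 2.475 tcp [0.4469 0.0696 0.3999] F [-1.0894 -0.7705  0.0126] open 0.0878
[[-0.0016 -0.0037 -1.    ]
 [ 0.0005 -1.      0.0037]
 [-1.     -0.0005  0.0016]]
grasp r 0.21749092428066805 ang -171.61366691615447 j [ 33.9084  -0.7707 -26.3613  -0.0825 -64.4673  55.9166]
turn 1 [179.7893   0.046   -0.1407]
turn -1 [-0.2107  0.0897  0.0293]
to griptop xy, tool axes [-0.0001 -0.0033 -0.0026]
```

```bash
python3 -m inch '[0.03,-0.003,-0.003,0,0,0,0.0876, 0.03,0,0,0,0,0,0.0876, 0.03,0,0,0,0,0,0.0876, 0.03,0,0,0,0,0,0.0876, 0.012,0,0,0,0,0,0.0876, 0,0,0,0,0,0,0.03, 0,0,0,0,0,0,0.03, 0,0,0,0,0,0,0.03,0,0,0,0,0,0,0.03]'; python3 st.py; python3 -c "
from h import *
snap('scene','s1');snap('top','t1')"
```

```text
clock: 3.6
tool_pos: [0.4498, 0.0758, 0.2676]
orientation: [-133.5, 89.7, 46.3]
force: [-0.1, -0.0, 0.5]
opening: 0.0533
t 3.6 tcp [0.4498 0.0758 0.2676] F [-0.0763 -0.0382  0.5087] open 0.0533
[[ 0.0038 -0.0024 -1.    ]
 [ 0.004  -1.      0.0024]
 [-1.     -0.004  -0.0038]]
grasp r 0.21283938573352906 ang -173.26727499336658 j [ 34.3985   8.0437 -36.7584  -0.0929 -44.8878  55.5285]
turn 1 [179.8607   0.3603   0.343 ]
turn -1 [-0.1386 -0.2185  0.2296]
to griptop xy, tool axes [-0.1324  0.0024 -0.0002]
```

View pics/s1.png

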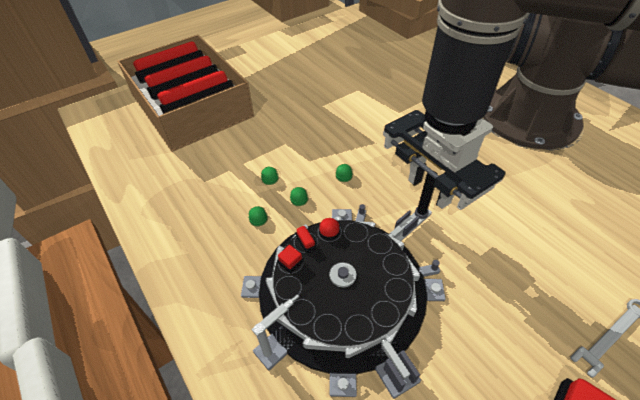

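View pics/t1.png

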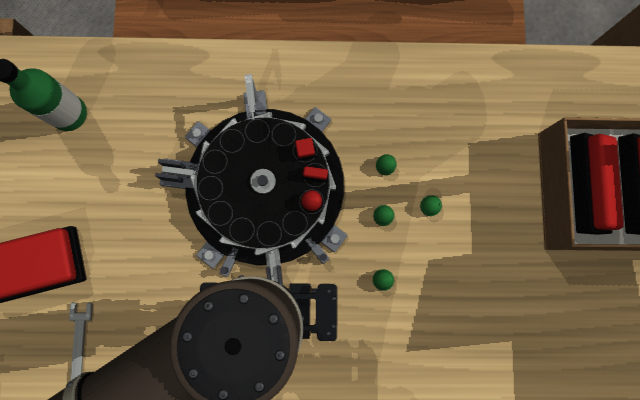

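The fingers straddle the grip and the top view still shows the whole wheel. Next I finish the loose cage and swing the lever back to rest.

```bash
python3 -m inch '[0,0,0,0,0,0,0.03, 0,0,0,0,0,0,0.03, 0,0,0,0,0,0,0.03, 0,-0.012,0,0,0,0,0.03, 0,-0.012,0,0,0,0,0.03, 0,-0.012,0,0,0,0,0.03, 0,-0.012,-0.001,0,0,0,0.03, 0,-0.012,-0.001,0,0,0,0.03, 0,-0.012,-0.003,0,0,0,0.03,0,0,0,0,0,0,0.03]'; python3 st.py
```

```text
clock: 4.95
tool_pos: [0.4519, 0.146, 0.2663]
orientation: [50.7, 89.3, -129.5]
force: [-0.3, 0.2, 0.1]
opening: 0.03
t 4.95 tcp [0.4519 0.146  0.2663] F [-0.3312  0.2089  0.0891] open 0.03
[[-0.0075 -0.0045 -1.    ]
 [-0.0091 -0.9999  0.0045]
 [-0.9999  0.0091  0.0074]]
grasp r 0.21542907789680604 ang -191.5458783097894 j [ 41.7663  10.1273 -34.4004   0.1411 -46.1382  47.8767]
turn 1 [179.7382  -0.8162  -0.6709]
turn -1 [-0.2587  0.4277 -0.5204]
to griptop xy, tool axes [-0.133   0.0743  0.0031]
```

```bash
python3 -m inch '[-0.001,-0.006,-0.001,0,0.4,-0.5,0.03, 0,-0.006,-0.002,0,0,0,0.03, 0,-0.004,-0.001,0,0,0,0.03]'; python3 st.py;  python3 -m inch '[0,-0.003,-0.001,0,0,0,0.03, 0,-0.003,-0.001,0,0,0,0.03]'; python3 st.py; python3 -c "
from h import *
snap('scene','s2');snap('top','t2')"
```

```text
clock: 5.32
tool_pos: [0.4557, 0.1622, 0.2669]
orientation: [23.4, 89.9, -156.9]
force: [-0.8, -1.5, -0.0]
opening: 0.0305
t 5.325 tcp [0.4557 0.1622 0.2669] F [-0.8445 -1.4779 -0.0127] open 0.0305
[[-0.0016 -0.0053 -1.    ]
 [-0.0007 -1.      0.0053]
 [-1.      0.0007  0.0016]]
grasp r 0.21510037650262384 ang -196.3906930309449 j [ 42.939   10.7238 -33.4332  -0.0474 -45.9372  46.7888]
turn 1 [179.6947  -0.062   -0.1444]
turn -1 [-0.3052  0.0921 -0.0395]
to griptop xy, tool axes [-0.133   0.0894  0.0059]
clock: 5.58
tool_pos: [0.4578, 0.1685, 0.2668]
orientation: [25.2, 89.9, -155.1]
force: [-2.2, -1.7, 0.2]
opening: 0.0299
t 5.575 tcp [0.4578 0.1685 0.2668] F [-2.159  -1.7411  0.2055] open 0.0299
[[-0.0019 -0.0055 -1.    ]
 [-0.0009 -1.      0.0055]
 [-1.      0.0009  0.0019]]
grasp r 0.215018124812772 ang -198.1416804814783 j [ 43.3428  11.1018 -32.9372  -0.054  -46.0777  46.3803]
turn 1 [179.6855  -0.0817  -0.1748]
turn -1 [-0.3144  0.1115 -0.0521]
to griptop xy, tool axes [-0.1331  0.0958  0.008 ]
```

View pics/s2.png

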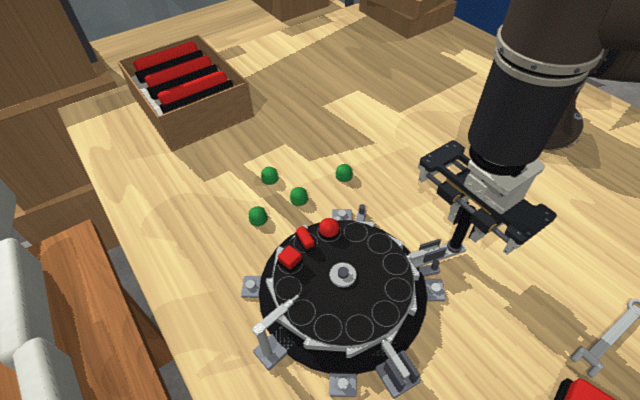

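View pics/t2.png

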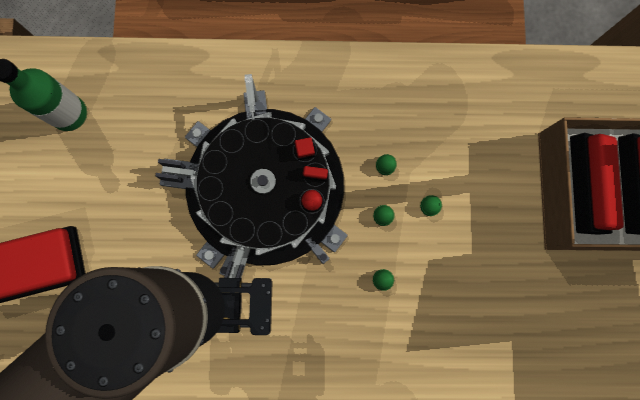

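```bash
python3 -m inch '[0,0.015,0.003,0,0,0,0.03, 0,0.015,0.004,0,0,0,0.03, 0,0.015,0.002,0,0,0,0.03, 0,0.015,0.001,0,0,0,0.03, 0,0.015,0,0,0,0,0.03, 0,0.015,-0.001,0,0,0,0.03, 0,0.015,-0.002,0,0,0,0.03, 0,0.015,-0.003,0,0,0,0.03, 0,0.015,-0.004,0,0,0,0.03, 0,0.015,-0.005,0,0,0,0.03, 0,0,0,0,0,0,0.03]'; python3 st.py; python3 -c "
from h import *
snap('top','t3')"
```

```text
clock: 7.05
tool_pos: [0.4602, 0.0096, 0.2672]
orientation: [-104.2, 89.5, 75.4]
force: [-0.5, 0.5, 0.5]
opening: 0.03
t 7.05 tcp [0.4602 0.0096 0.2672] F [-0.4613  0.5015  0.5281] open 0.03
[[ 0.0022 -0.0079 -1.    ]
 [ 0.0083 -0.9999  0.0079]
 [-1.     -0.0083 -0.0021]]
grasp r 0.22067653523542352 ang -155.77891274957682 j [ 25.6343   8.5009 -36.0725  -0.5278 -45.1114  64.2855]
turn 1 [179.5467   0.7435   0.1906]
turn -1 [-0.4517 -0.1216  0.4745]
to griptop xy, tool axes [-0.1323 -0.0644  0.0109]
```

View pics/t3.png

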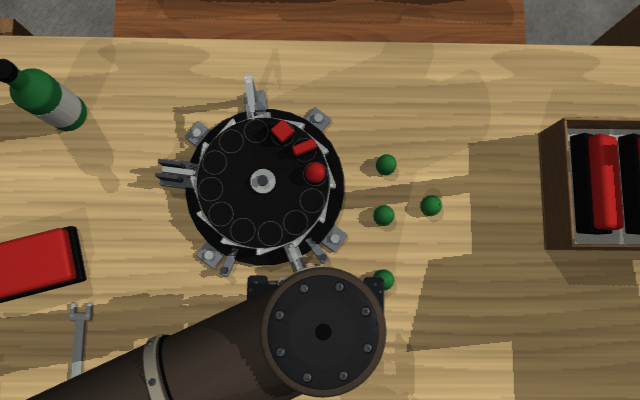

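```bash
python3 -m inch '[0,0.009,-0.007,0,0,0.4,0.03, 0,0.009,-0.007,0,0,0,0.03, 0,0.006,-0.004,0,0,0,0.03, 0,0,0,0,0,0,0.03]'; cat > lamp.py <<'E'
from h import *
import sys
t=snap('top',sys.argv[1]); C=np.array([.6618,.1014])
for c,a in red(t):
    d=plane(t,*c,.065)[:2]-C
    print(c,a,'r %.4f rel to round-target %.1f'%(np.hypot(*d),np.degrees(np.arctan2(d[1],d[0]))-8.3))
E
python3 st.py; python3 lamp.py t4
```

```text
clock: 7.6
tool_pos: [0.4783, -0.0157, 0.267]
orientation: [-149.7, 89.9, 29.8]
force: [-0.3, -0.0, 0.1]
opening: 0.03
t 7.6 tcp [ 0.4783 -0.0157  0.267 ] F [-0.2857 -0.0426  0.0877] open 0.03
[[ 0.0008 -0.0075 -1.    ]
 [ 0.0005 -1.      0.0075]
 [-1.     -0.0005 -0.0008]]
grasp r 0.21750404173025648 ang -147.4605093865261 j [ 21.7474  10.2068 -34.1128  -0.011  -45.625   67.8284]
turn 1 [179.5681   0.0439   0.0759]
turn -1 [-0.4319 -0.0484  0.028 ]
to griptop xy, tool axes [-0.133  -0.0884  0.0294]
[275.4 128.1] 303 r 0.0934 rel to round-target -21.2
[299.2 141.6] 248 r 0.0921 rel to round-target -51.2
[638.7 146.4] 34 r 0.6632 rel to round-target -92.5
[313.6 165.3] 321 r 0.0917 rel to round-target -82.0
```

```bash
python3 -m inch '[0,-0.015,0.010,0,0,0,0.03, 0,-0.015,0.007,0,0,0,0.03, 0,-0.015,0.005,0,0,0,0.03, 0,-0.015,0.003,0,0,0,0.03, 0,-0.015,0.003,0,0,0,0.03, 0,-0.015,0.002,0,0,0,0.03, 0,-0.015,0.001,0,0,0,0.03, 0,-0.015,0,0,0,0,0.03, 0,-0.015,-0.001,0,0,0,0.03, 0,-0.015,-0.002,0,0,0,0.03, 0,-0.010,-0.003,0,0,0,0.03, 0,0,0,0,0,0,0.03]'; python3 st.py; python3 lamp.py t5
```

```text
clock: 9.15
tool_pos: [0.4449, 0.1395, 0.2636]
orientation: [46.5, 88.2, -134.2]
force: [0.6, -0.7, -0.2]
opening: 0.0301
t 9.15 tcp [0.4449 0.1395 0.2636] F [ 0.5792 -0.6925 -0.1885] open 0.0301
[[-0.0223 -0.0107 -0.9997]
 [-0.0229 -0.9997  0.0112]
 [-0.9995  0.0231  0.022 ]]
grasp r 0.22314630490304802 ang -188.891412015124 j [ 41.7658   9.9087 -35.2014   0.178  -46.7154  47.4809]
turn 1 [179.348   -2.0653  -1.9847]
turn -1 [-0.6291  1.2679 -1.3195]
to griptop xy, tool axes [-0.1349  0.0697 -0.0024]
[282.8 130.5] 301 r 0.0933 rel to round-target -29.6
[638.7 146.4] 34 r 0.6632 rel to round-target -92.5
[304.5 147.1] 238 r 0.0923 rel to round-target -59.5
[315.4 172.3] 308 r 0.0923 rel to round-target -89.9
```

```bash
python3 -m inch '[-0.001,-0.010,-0.005,-0.5,1.2,-1.3,0.03, -0.001,-0.009,-0.004,0,0,0,0.03, 0,-0.006,-0.003,0,0,0,0.03, 0,-0.003,0,0,0,0,0.03, 0,0,0,0,0,0,0.03]'; python3 st.py
```

```text
clock: 9.82
tool_pos: [0.4577, 0.1683, 0.2651]
orientation: [-42.3, 90.0, 137.5]
force: [-0.6, -1.6, 0.3]
opening: 0.03
t 9.825 tcp [0.4577 0.1683 0.2651] F [-0.6496 -1.6091  0.328 ] open 0.03
[[-0.0004 -0.0025 -1.    ]
 [ 0.0004 -1.      0.0025]
 [-1.     -0.0004  0.0004]]
grasp r 0.2148442592755599 ang -198.1701482954154 j [ 43.334   11.1929 -33.1057  -0.0471 -45.7039  46.5572]
turn 1 [179.8583   0.0358  -0.0392]
turn -1 [-0.1417  0.0249  0.0228]
to griptop xy, tool axes [-0.1349  0.0954  0.0081]
```

At rest again with one notch gained (round lamp from -120 to -90 degrees). Stroke 2.

```bash
python3 -m inch '[0,0.015,0.003,0,0,0,0.03, 0,0.015,0.004,0,0,0,0.03, 0,0.015,0.002,0,0,0,0.03, 0,0.015,0.001,0,0,0,0.03, 0,0.015,0,0,0,0,0.03, 0,0.015,-0.002,0,0,0,0.03, 0,0.015,-0.003,0,0,0,0.03, 0,0.015,-0.004,0,0,0,0.03, 0,0.015,-0.005,0,0,0,0.03, 0,0.015,-0.006,0,0,0,0.03, 0,0,0,0,0,0,0.03]'; python3 st.py
```

```text
clock: 11.2
tool_pos: [0.4635, 0.0079, 0.265]
orientation: [-78.2, 89.6, 101.4]
force: [-0.2, 0.6, 0.6]
opening: 0.03
t 11.2 tcp [0.4635 0.0079 0.265 ] F [-0.202   0.6241  0.5937] open 0.03
[[-0.0015 -0.0062 -1.    ]
 [ 0.0075 -1.      0.0062]
 [-1.     -0.0075  0.0016]]
grasp r 0.21895655144135784 ang -155.06809321438246 j [ 25.2133   9.0567 -35.7254  -0.6048 -45.1143  64.8588]
turn 1 [179.6443   0.6776  -0.1391]
turn -1 [-0.3544  0.0887  0.4322]
to griptop xy, tool axes [-0.1345 -0.0659  0.0146]
```

```bash
python3 -m inch '[0,0.008,-0.006,0,0,0.4,0.03, 0,0.008,-0.006,0,0,0,0.03, 0,0.006,-0.003,0,0,0,0.03, 0,0,0,0,0,0,0.03]'; python3 st.py; python3 lamp.py t6
```

```text
clock: 11.7
tool_pos: [0.479, -0.0158, 0.2648]
orientation: [7.7, 89.9, -172.7]
force: [0.7, -0.7, 0.1]
opening: 0.0298
t 11.7 tcp [ 0.479  -0.0158  0.2648] F [ 0.7391 -0.6801  0.1035] open 0.0298
[[-0.0019 -0.0062 -1.    ]
 [-0.0002 -1.      0.0062]
 [-1.      0.0003  0.0019]]
grasp r 0.21741710783442794 ang -147.36417852569855 j [ 21.6867  10.5003 -34.1003  -0.0384 -45.5063  67.9849]
turn 1 [179.6446  -0.0226  -0.1715]
turn -1 [-0.3554  0.1094 -0.0144]
to griptop xy, tool axes [-0.1352 -0.0885  0.0303]
[275.5 128.5] 248 r 0.0928 rel to round-target -21.4
[247.8 128.9] 317 r 0.0929 rel to round-target 8.6
[299.6 142. ] 309 r 0.0920 rel to round-target -51.8
[638.7 146.4] 34 r 0.6632 rel to round-target -92.5
```

Return 2, with the end swing slowed and x corrected.

```bash
python3 -m inch '[0,-0.015,0.009,0,0,0,0.03, 0,-0.015,0.006,0,0,0,0.03, 0,-0.015,0.004,0,0,0,0.03, 0,-0.015,0.003,0,0,0,0.03, 0,-0.015,0.002,0,0,0,0.03, 0,-0.015,0.001,0,0,0,0.03, 0,-0.015,0,0,0,0,0.03, 0,-0.015,0,0,0,0,0.03, 0,-0.015,-0.001,0,0,0,0.03, 0,-0.015,-0.003,0,0,0,0.03, 0,-0.010,-0.004,0,0,0,0.03, 0,0,0,0,0,0,0.03]'; python3 st.py
```

```text
clock: 13.25
tool_pos: [0.4534, 0.1431, 0.2603]
orientation: [39.6, 88.1, -140.9]
force: [0.2, -0.9, 0.7]
opening: 0.03
t 13.25 tcp [0.4534 0.1431 0.2603] F [ 0.2337 -0.8533  0.7347] open 0.03
[[-0.0255 -0.0076 -0.9996]
 [-0.0208 -0.9998  0.0082]
 [-0.9995  0.021   0.0254]]
grasp r 0.21585981359747736 ang -190.25635833464327 j [ 41.2752  11.0461 -34.1402  -0.0966 -46.6976  48.3392]
turn 1 [179.5228  -1.8734  -2.2836]
turn -1 [-0.4529  1.4575 -1.1957]
to griptop xy, tool axes [-0.1381  0.0732  0.0069]
```

```bash
python3 -m inch '[-0.003,-0.010,-0.002,-0.4,1.4,-1.2,0.03, -0.003,-0.008,-0.002,0,0,0,0.03, -0.001,-0.005,-0.001,0,0,0,0.03, 0,-0.002,0,0,0,0,0.03, 0,0,0,0,0,0,0.03]'; python3 st.py; python3 lamp.py t7
```

```text
clock: 13.88
tool_pos: [0.4591, 0.1694, 0.2676]
orientation: [-126.3, 89.9, 53.7]
force: [-0.4, -2.5, -1.0]
opening: 0.03
t 13.875 tcp [0.4591 0.1694 0.2676] F [-0.3732 -2.5401 -1.0038] open 0.03
[[ 0.0013 -0.0007 -1.    ]
 [ 0.0017 -1.      0.0007]
 [-1.     -0.0017 -0.0013]]
grasp r 0.2137307642838715 ang -198.63384488237995 j [ 43.3229  11.1053 -32.8065  -0.0308 -45.9666  46.6571]
turn 1 [179.9584   0.1564   0.115 ]
turn -1 [-0.0415 -0.0732  0.0996]
to griptop xy, tool axes [-0.1326  0.0963  0.0093]
[255.8 127.2] 297 r 0.0931 rel to round-target -0.2
[283.  130.9] 244 r 0.0928 rel to round-target -29.9
[638.7 146.4] 34 r 0.6632 rel to round-target -92.5
[304.9 147.5] 305 r 0.0924 rel to round-target -60.2
```

Round lamp now at -60 degrees. Stroke 3.

```bash
python3 -m inch '[0,0.015,0.003,0,0,0,0.03, 0,0.015,0.004,0,0,0,0.03, 0,0.015,0.002,0,0,0,0.03, 0,0.015,0.001,0,0,0,0.03, 0,0.015,0,0,0,0,0.03, 0,0.015,-0.002,0,0,0,0.03, 0,0.015,-0.003,0,0,0,0.03, 0,0.015,-0.004,0,0,0,0.03, 0,0.015,-0.005,0,0,0,0.03, 0,0.015,-0.006,0,0,0,0.03, 0,0,0,0,0,0,0.03]'; python3 st.py
```

```text
clock: 15.3
tool_pos: [0.4649, 0.0092, 0.2671]
orientation: [-89.2, 89.5, 90.6]
force: [-0.6, 1.4, -0.3]
opening: 0.0302
t 15.3 tcp [0.4649 0.0092 0.2671] F [-0.5891  1.3695 -0.3373] open 0.0302
[[-0.0001 -0.0048 -1.    ]
 [ 0.0091 -0.9999  0.0048]
 [-1.     -0.0091  0.0001]]
grasp r 0.21685253783425262 ang -155.26739971953737 j [ 25.2747   8.9753 -35.4237  -0.6662 -45.3847  64.9151]
turn 1 [179.7208   0.8187  -0.01  ]
turn -1 [-0.2773  0.0064  0.522 ]
to griptop xy, tool axes [-0.1323 -0.0648  0.0157]
```

```bash
python3 -m inch '[0,0.008,-0.005,0,0,0.4,0.03, 0,0.008,-0.005,0,0,0,0.03, 0,0.007,-0.003,0,0,0,0.03, 0,0,0,0,0,0,0.03]'; python3 st.py; python3 lamp.py t8
```

```text
clock: 15.8
tool_pos: [0.4785, -0.0153, 0.2671]
orientation: [-100.3, 89.9, 79.4]
force: [-0.4, -0.2, -0.0]
opening: 0.03
t 15.8 tcp [ 0.4785 -0.0153  0.2671] F [-0.3569 -0.2383 -0.0198] open 0.03
[[ 0.0003 -0.0048 -1.    ]
 [ 0.0017 -1.      0.0048]
 [-1.     -0.0017 -0.0003]]
grasp r 0.2171622828261713 ang -147.56602250364014 j [ 21.7458  10.2267 -34.0354  -0.1156 -45.6856  68.0609]
turn 1 [179.7259   0.1509   0.0279]
turn -1 [-0.274  -0.0178  0.0962]
to griptop xy, tool axes [-0.1328 -0.0883  0.0293]
[248.  129.2] 246 r 0.0923 rel to round-target 8.4
[275.9 129.3] 313 r 0.0916 rel to round-target -22.1
[223.9 142.5] 322 r 0.0931 rel to round-target 38.2
[638.7 146.4] 34 r 0.6632 rel to round-target -92.5
```

```bash
python3 -m inch '[0,-0.015,0.009,0,0,0,0.03, 0,-0.015,0.006,0,0,0,0.03, 0,-0.015,0.004,0,0,0,0.03, 0,-0.015,0.003,0,0,0,0.03, 0,-0.015,0.002,0,0,0,0.03, 0,-0.015,0.001,0,0,0,0.03, 0,-0.015,0,0,0,0,0.03, 0,-0.015,0,0,0,0,0.03, 0,-0.015,-0.001,0,0,0,0.03, 0,-0.015,-0.003,0,0,0,0.03, 0,-0.010,-0.004,0,0,0,0.03, 0,0,0,0,0,0,0.03]'; python3 st.py
```

```text
clock: 17.35
tool_pos: [0.4509, 0.1386, 0.2621]
orientation: [41.2, 87.8, -139.3]
force: [0.2, -0.5, -0.1]
opening: 0.0298
t 17.35 tcp [0.4509 0.1386 0.2621] F [ 0.2101 -0.5472 -0.0984] open 0.0298
[[-0.0296 -0.0079 -0.9995]
 [-0.0255 -0.9996  0.0086]
 [-0.9992  0.0257  0.0294]]
grasp r 0.21810705582291978 ang -188.75236250445872 j [ 41.0725  10.6667 -34.3827  -0.0178 -47.1878  48.4667]
turn 1 [179.4928  -2.2982  -2.6461]
turn -1 [-0.4731  1.6891 -1.467 ]
to griptop xy, tool axes [-0.1361  0.0693  0.0049]
```

```bash
python3 -m inch '[-0.002,-0.011,-0.003,-0.4,1.6,-1.4,0.03, -0.002,-0.009,-0.002,0,0,0,0.03, -0.001,-0.006,-0.001,0,0,0,0.03, 0,-0.003,0,0,0,0,0.03, 0,0,0,0,0,0,0.03]'; python3 st.py; python3 lamp.py t9
```

```text
clock: 17.98
tool_pos: [0.4576, 0.169, 0.267]
orientation: [-162.0, 90.0, 18.0]
force: [0.1, -1.4, -1.4]
opening: 0.0299
t 17.975 tcp [0.4576 0.169  0.267 ] F [ 0.0671 -1.408  -1.3722] open 0.0299
[[ 0.0005 -0.0009 -1.    ]
 [ 0.0002 -1.      0.0009]
 [-1.     -0.0002 -0.0005]]
grasp r 0.21503843950297677 ang -198.34241085261402 j [ 43.4322  11.0453 -33.0168   0.0178 -45.9111  46.5028]
turn 1 [179.9473   0.0144   0.0443]
turn -1 [-0.0527 -0.0282  0.0092]
to griptop xy, tool axes [-0.1331  0.0961  0.008 ]
[256.  127.6] 236 r 0.0924 rel to round-target -0.3
[283.2 131.3] 305 r 0.0922 rel to round-target -30.3
[229.8 137. ] 294 r 0.0938 rel to round-target 29.6
[638.7 146.4] 34 r 0.6632 rel to round-target -92.5
```

Round lamp at -30 degrees. Stroke 4.

```bash
python3 -m inch '[0,0.015,0.003,0,0,0,0.03, 0,0.015,0.004,0,0,0,0.03, 0,0.015,0.002,0,0,0,0.03, 0,0.015,0.001,0,0,0,0.03, 0,0.015,0,0,0,0,0.03, 0,0.015,-0.002,0,0,0,0.03, 0,0.015,-0.003,0,0,0,0.03, 0,0.015,-0.004,0,0,0,0.03, 0,0.015,-0.005,0,0,0,0.03, 0,0.015,-0.006,0,0,0,0.03, 0,0,0,0,0,0,0.03]'; python3 st.py
```

```text
clock: 19.4
tool_pos: [0.4632, 0.0085, 0.2667]
orientation: [-79.4, 89.6, 100.3]
force: [-1.2, -0.1, -0.2]
opening: 0.0301
t 19.4 tcp [0.4632 0.0085 0.2667] F [-1.2295 -0.1296 -0.1727] open 0.0301
[[-0.0013 -0.0051 -1.    ]
 [ 0.0071 -1.      0.0051]
 [-1.     -0.0071  0.0013]]
grasp r 0.21892340516095998 ang -155.2253146519061 j [ 25.3176   8.8822 -35.6564  -0.5646 -45.355   64.784 ]
turn 1 [179.7041   0.6414  -0.1181]
turn -1 [-0.2947  0.0753  0.409 ]
to griptop xy, tool axes [-0.1328 -0.0653  0.0142]
```

```bash
python3 -m inch '[0,0.008,-0.006,0,0,0.4,0.03, 0,0.008,-0.006,0,0,0,0.03, 0,0.006,-0.003,0,0,0,0.03, 0,0,0,0,0,0,0.03]'; python3 st.py; python3 lamp.py t10
```

```text
clock: 19.9
tool_pos: [0.4788, -0.0151, 0.2665]
orientation: [20.1, 89.9, -160.2]
force: [1.2, -0.4, -0.4]
opening: 0.0298
t 19.9 tcp [ 0.4788 -0.0151  0.2665] F [ 1.1684 -0.3897 -0.3697] open 0.0298
[[-0.0017 -0.0052 -1.    ]
 [-0.0006 -1.      0.0052]
 [-1.      0.0006  0.0017]]
grasp r 0.2172727148683309 ang -147.53280900588163 j [ 21.7918  10.3286 -34.0348  -0.0049 -45.7403  67.9146]
turn 1 [179.7028  -0.0556  -0.1529]
turn -1 [-0.2971  0.0975 -0.0355]
to griptop xy, tool axes [-0.1335 -0.0878  0.0299]
[248.4 129.7] 325 r 0.0913 rel to round-target 8.2
[224.1 142.6] 246 r 0.0927 rel to round-target 38.1
[638.7 146.4] 34 r 0.6632 rel to round-target -92.5
[209.9 166. ] 324 r 0.0926 rel to round-target 67.7
```

```bash
python3 -m inch '[0,-0.015,0.009,0,0,0,0.03, 0,-0.015,0.006,0,0,0,0.03, 0,-0.015,0.004,0,0,0,0.03, 0,-0.015,0.003,0,0,0,0.03, 0,-0.015,0.002,0,0,0,0.03, 0,-0.015,0.001,0,0,0,0.03, 0,-0.015,0,0,0,0,0.03, 0,-0.015,0,0,0,0,0.03, 0,-0.015,-0.001,0,0,0,0.03, 0,-0.015,-0.003,0,0,0,0.03, 0,-0.010,-0.004,0,0,0,0.03, 0,0,0,0,0,0,0.03]'; python3 st.py
```

```text
clock: 21.45
tool_pos: [0.4534, 0.1444, 0.2622]
orientation: [40.6, 88.2, -139.8]
force: [-0.1, -0.3, -0.2]
opening: 0.0298
t 21.45 tcp [0.4534 0.1444 0.2622] F [-0.1323 -0.2585 -0.2366] open 0.0298
[[-0.0242 -0.0063 -0.9997]
 [-0.0205 -0.9998  0.0068]
 [-0.9995  0.0206  0.0241]]
grasp r 0.2158916232886118 ang -190.59764268934373 j [ 41.4105  10.8973 -34.0187  -0.0536 -46.9004  48.2511]
turn 1 [179.6019  -1.8445  -2.17  ]
turn -1 [-0.3755  1.3844 -1.1767]
to griptop xy, tool axes [-0.1361  0.0743  0.0068]
```

```bash
python3 -m inch '[-0.002,-0.010,-0.002,-0.3,1.3,-1.1,0.03, -0.002,-0.008,-0.002,0,0,0,0.03, -0.001,-0.005,-0.001,0,0,0,0.03, 0,-0.002,0,0,0,0,0.03, 0,0,0,0,0,0,0.03]'; python3 st.py; python3 lamp.py t11
```

```text
clock: 22.08
tool_pos: [0.459, 0.1702, 0.2672]
orientation: [90.5, 89.9, -89.6]
force: [1.0, -3.5, -1.6]
opening: 0.0303
t 22.075 tcp [0.459  0.1702 0.2672] F [ 0.9702 -3.4696 -1.5835] open 0.0303
[[ 0.     -0.0012 -1.    ]
 [-0.0013 -1.      0.0012]
 [-1.      0.0013 -0.    ]]
grasp r 0.2140749717593327 ang -198.67687867375895 j [ 43.4309  11.1957 -32.8023   0.0734 -46.0515  46.4507]
turn 1 [179.9325  -0.1136   0.0008]
turn -1 [-0.0674 -0.0005 -0.0723]
to griptop xy, tool axes [-0.1327  0.0974  0.0094]
[256.4 128. ] 303 r 0.0916 rel to round-target -0.7
[230.2 137.4] 240 r 0.0928 rel to round-target 29.5
[638.7 146.4] 34 r 0.6632 rel to round-target -92.5
[212.6 158.7] 316 r 0.0927 rel to round-target 59.4
```

The round lamp is at the pointer. I open the fingers, rise straight up and back off so both cameras can see.

```bash
python3 -m inch '[0,0.004,0,0,0,0,0.0876, 0,0,0,0,0,0,0.0876, 0,0,0,0,0,0,0.0876, 0,0,0,0,0,0,0.0876, -0.025,0,0,0,0,0,0.0876, -0.03,0,0,0,0,0,0.0876, -0.03,0,0,0,0,0,0.0876, -0.03,0,0,0,0,0,0.0876, -0.02,-0.02,0,0,0,0,0.0876, 0,-0.04,0,0,0,0,0.0876, 0,-0.04,0,0,0,0,0.0876, 0,-0.04,0,0,0,0,0.0876, 0,-0.04,0,0,0,0,0.0876, 0,-0.03,0,0,0,0,0.0876, 0,0,0,0,0,0,0.0876, 0,0,0,0,0,0,0.0876]'; python3 st.py|head -1; python3 lamp.py t12; python3 -c "
from h import *
s=snap('scene','s12');t=load('t12')
a=cv2.cvtColor(s['color'],cv2.COLOR_RGB2BGR)[150:390,235:455];b=cv2.cvtColor(t['color'],cv2.COLOR_RGB2BGR)[65:325,140:350]
cv2.imwrite('pics/s12z.png',cv2.resize(a,None,fx=2.4,fy=2.4,interpolation=2));cv2.imwrite('pics/t12z.png',cv2.resize(b,None,fx=2.3,fy=2.3,interpolation=2))
print(red(s))
"
```

```text
clock: 24.12
tool_pos: [0.4587, 0.3831, 0.4082]
orientation: [-127.1, 89.8, 52.8]
force: [0.1, -1.7, 0.1]
opening: 0.0878
t 24.125 tcp [0.4587 0.3831 0.4082] F [ 0.097  -1.6619  0.1053] open 0.0878
[256.6 127.8] 291 r 0.0919 rel to round-target -1.0
[230.3 137.3] 233 r 0.0929 rel to round-target 29.4
[212.7 158.8] 314 r 0.0925 rel to round-target 59.4
[(array([164.5,  55.4]), np.int32(732)), (array([177.4,  70.5]), np.int32(825)), (array([191.7,  86.9]), np.int32(942)), (array([301. , 308.3]), np.int32(420)), (array([326.8, 322.1]), np.int32(383)), (array([359.2, 322.5]), np.int32(481)), (array([584.9, 391.5]), np.int32(655))]
```

View pics/s12z.png

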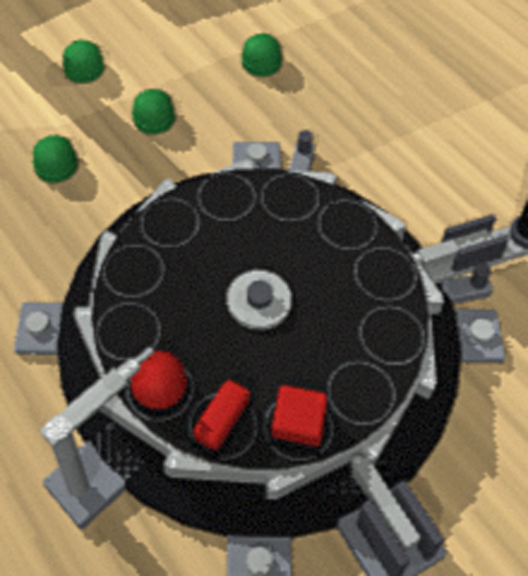

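View pics/t12z.png

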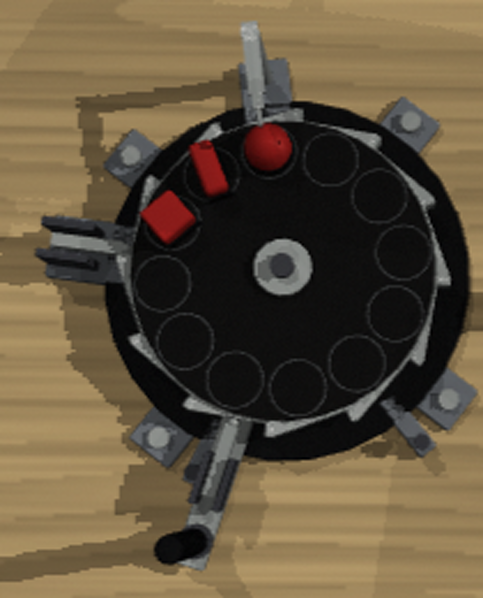

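Both views show the round lamp upright in its seat below the pointer tip (top view (256,128), scene view (301,308)). The lever lies back against its left post, with the grip top near (215,303). I'll check these numbers.

```bash
python3 - <<'E'
from h import *
t,s=load('t12'),load('s12')
C=np.array([.6618,.1014]);tip=np.array([.756,.1158])
p,e=tri(t,(256.6,127.8),s,(301.,308.3)); print('lamp',p,e,'to tip',np.hypot(*(p[:2]-tip)), 'plane',np.hypot(*(plane(t,256.6,127.8,.065)[:2]-tip)))
g=plane(t,213.5,303.5,.134)[:2]; d=g-C; print('grip',g,np.hypot(*d),'rest+',np.degrees(np.arctan2(d[1],d[0]))-360+197)
E
```

```text
lamp [0.75298312 0.11456131 0.06107036] 0.0029258872053275257 to tip 0.003261272467754257 plane 0.004053171834137096
grip [0.45670872 0.16349194] 0.2142844855192166 rest+ 0.1561693201758203
```

Lamp to tip is about 3–4 mm, and the lever is within about a degree of rest. I'm handing in.

```bash
python3 -c "
from plant import ctrl
print(ctrl.close_job(), ctrl.get_obs()['clock'])"
```

```text
the job is handed in; nothing more can be done
the job is handed in; nothing more can be done
```

The round lamp now stands under the pointer tip and the lever is back at its rest stop. I handed the job in at about 24 s of the 59 s allowed, and no verdict was reported.

I caged the lever grip loosely between the fingers, swung it back to rest, and made four full strokes, one notch each. After the last return I opened the fingers, rose clear and backed off.

**Last checks:**
- **Lamp position:** its centre is 3–4 mm from the pointer tip, against 20 mm allowed. The two-view and single-view measurements agree to about 1 mm.
- **Lamp stance:** it looks upright in its seat in both pictures. I did not measure its tilt or speed.
- **Lever:** the grip is about 0.2 degrees from my estimate of rest, which is itself good to about a degree (11 degrees allowed).
- **Contact:** the gripper was well clear of everything at the end. The measured wrist force was under 5 N at every reading I took.

**What disagreed:** the two camera rays to the lamp missed each other by 2.9 mm. The arm lagged and tilted by up to about 2.5 degrees during fast returns. I corrected that before the end of each stroke.

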